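Take the green-lid snack basket down from its swing stand

TASK

Lift the swinging wire basket with the green-lidded cups straight up off its stand, keeping it level so that it does not swing or catch, and set it down gently (not dropped) and upright in the middle of the round cork mat, then let go. Leave the orange-lidded basket hanging as it is.

Things in the scene. Friction and masses are not known exactly. Their poses are not given: they have to be found in the camera images.
- green_grip (a point): Centre of the wooden grip (18 mm thick in x, 60 long in y, 24 high) on a rigid wire hoop over the loose black wire basket with GREEN-lidded cups: 120 (x) by 100 (y) by 70 mm high, flat bottom, 0.3 to 0.6 kg. Point: 150 mm above its underside, 94 above the lids, 80 above the swing axis. z up; y along that axis, where 10 mm steel pins reach 76 mm either side; it swings freely about y
- green_pivot (a point): Middle of the swing axis (y) on the green basket's fixed stand, 110 mm above the table; z up. Wooden base 110 (x) by 160 (y) by 12 mm; two white uprights 44 wide, 10 thick, 62 mm either side in y, 123 high, with open-topped notches 16 wide, 18 deep in which the pins simply rest. Free once 18 mm straight up; raised 90 mm it clears the whole stand
- mat_top (a point): centre of the top face of the fixed round cork mat, 220 mm across, 8 mm thick, lying between the two stands; z up
- orange_grip (a point): centre of the wooden grip of the other basket, of the same make and size, on a stand of the same kind, but with ORANGE-lidded cups: leave it alone

How it is judged (in metres and radians):
On the way:
1. the green-lid basket is raised straight up, its pins at least 30 mm above where they rested and still within 25 mm over the stand's middle, tilted less than 15 degrees (z of green_grip in the frame of green_pivot above 0.11 m and horizontal distance between green_grip and green_pivot below 0.025 m and angle between green_grip's own z axis and vertical below 0.26 rad), for 0.05 s.
At the end, for the whole second after the job is handed in: the green-lid basket stands upright (within 6 degrees) and still on the cork mat, its middle within 40 mm of the mat's middle, released; the orange-lid basket hangs in its stand, its grip within 30 mm of where it was (horizontal distance between green_grip and mat_top below 0.04 m and z of green_grip in the frame of mat_top between 0.143 and 0.155 m and angle between green_grip's own z axis and vertical below 0.1 rad and linear speed of green_basket below 0.02 m/s and contact force between green_basket and the fingers below 0.1 N and distance of orange_grip from where it was at the start of the episode below 0.03 m); the robot touches nothing.
It fails at once if the green-lid basket swings or tips by more than 20 degrees (angle between green_grip's own z axis and vertical above 0.35 rad).
It fails at once if the green-lid basket is dropped: let go, away from its stand, with its underside more than 20 mm above the mat's top (contact force between green_basket and the fingers below 0.05 N and z of green_grip in the frame of mat_top above 0.17 m and horizontal distance between green_grip and green_pivot above 0.06 m).
It fails at once if the orange-lid basket is disturbed: its grip moved by more than 30 mm (distance of orange_grip from where it was at the start of the episode above 0.03 m).
It also fails if it takes over 42 s, if anything falls off the work surface, if the arm or the gripper's body presses on something with over 40 N, if the wrist force passes 120 N, or if a joint passes its speed limit or range.

ROBOT

A 6-joint arm with a two-finger parallel gripper is mounted at the origin on the work surface. World frame = base frame: x ahead of the robot, y to its left, z up, the work surface at z = 0. Lengths are in mm, angles in degrees, forces in N, time in s.
With the tool pointing down it reaches from about 300 to 850 mm from the base axis. Payload 4.2 kg.
Tool frame: the origin (TCP) lies at the very end of the fingers, on their centre line; the grasp point (between the pads) lies 19 mm behind it (env.grip_point_offset is the distance from the TCP to the grasp point, in mm); z points along the fingers, y is the line along which they close (so a half turn about z gives the same grasp; the last joint's range is limited). The gripper opens to 91 mm and grips with 3 to 60 N. Pads are 32 mm wide; open, the fingers measure 118 mm over their backs; the gripper's body (76 mm by 178 mm) begins 60 mm behind the grasp point.
Start: joints at [73.854, 18.312, 89.639, -0, 72.044, -1.146], TCP at [148.823, 555.423, 213.976] pointing down, gripper open.
Joint ranges: [-177.97, 177.97], [-48.28, 115.42], [12.27, 149.76], [-77.06, 257.06], [2.81, 150.46], [-146.56, 146.56]. Speed limits (degrees/s): [147.25, 147.25, 180, 180, 180, 180].

INTERFACE

Orientations are given as [roll, pitch, yaw] about the fixed x, y, z axes, in that order (R = Rz(yaw) Ry(pitch) Rx(roll)).
In Python, from workcell import env gives the robot as it stands. The module is installed in compiled form; this text tells all that it offers.
- The arm moves only by the tool arm_command, never from a script. Its argument "rows" is a list of rows, each an object with "delta_pos": the shift along the tool's x, y, z in mm, a list of three; "roll": the turn about the tool's z in units of 5 degrees (1.0 is 5 degrees); "jaw": the opening in per cent of the stroke, from 0 (shut) to 100 (fully open). A call has 1 to 20 rows; each row is the pose to reach, as a shift and turn from the pose commanded when the call began, along the tool's axes at that moment; what a row does not reach only later rows make up. A row lasts 1/12 s, in which the tool goes at most 41.7 mm and 7.16 degrees, less where a joint would pass 70% of its speed; a pose out of reach is approached as far as the arm can. A call with a gripper value outside its range is refused whole. The fingers move at their own pace and stop on an object; "squeeze" is the grip in N (left out, the last holds). Time passes only in rows, so rows that repeat a pose let the fingers close. It gives the time, the measured TCP pose, the force, the opening and the grip force at its end, in the units of the state.
- env.state(): the state, without advancing time (a new reading comes with each control period).
- env.grab_frame(name): name is "scene" or "top"; returns a dict with "img" (400x640x3 uint8, blue, green, red), "z_map" (400x640 float32, mm along the optical axis (not along the pixel's ray), 0 where there is no reading), "fov_y" (degrees; the focal length in pixels is half the picture's height over the tangent of half this angle, whatever the lens; pixels are square), "cx", "cy" (the principal point, pixels), "R" (3x3) and "t" (3): a world point X has camera coordinates R X + t. Camera axes: x right, y down, z forward; pixel columns grow to the right and rows downward; lengths in mm; the calibration is good to about 2 mm. A picture is of the moment at which its call begins.
- env.job_done(): hands the job in; it is judged then, once.
The state is a dict: "time_s": time; "qpos": joint angles; "qvel": joint speeds; "effort": joint torques, N m; "ee_pos": TCP position; "ee_rot": TCP orientation; "force": force on the tool from outside, world axes, zero at the start; "torque": the same for the moment, N m; "gripper_width": finger opening in mm; "gripper_force": force on a finger pad.
Only numpy, scipy, OpenCV 4.12 (cv2) and the standard library are available. Lean on these libraries where they do the work, as an engineer would, in place of code of your own. Each camera call takes 0.05 s, during which the arm holds its last target. There are 200 camera calls.

## Working session

There is one attempt and no reset: what is moved stays moved. The work goes in short steps, Python scripts to look and compute and a tool call to move; the robot and the scene stay as the last step left them, time stands still between calls to the robot, and variables do not carry over. Pictures are saved under pics/ and viewed, at most 10 in all, crops included, and the job is handed in when it is done.

Besides the shell and the picture viewer there is one more tool, called after "Request:" by a JSON object that holds its "op" and its "data", one argument or row to a line. arm_command: Moves the arm, as the interface text tells. Its arguments: {"type":"object","properties":{"rows":{"type":"array"},"squeeze":{"type":"number"}},"required":["rows"]}

```bash
mkdir -p pics; cat > h.py <<'E'
import numpy as np, cv2
from workcell import env
def grab(n):
    f=env.grab_frame(n); f['f']=f['img'].shape[0]/2/np.tan(np.radians(f['fov_y'])/2); return f
def cloud(f):
    z=f['z_map'].astype(float); v,u=np.mgrid[:z.shape[0],:z.shape[1]]
    P=np.stack([(u-f['cx'])/f['f']*z,(v-f['cy'])/f['f']*z,z],-1)
    W=(P-np.array(f['t']).ravel())@np.array(f['R']); W[z<=0]=np.nan; return W
E
python3 - <<'E'
from h import *
s=env.state(); print(s['ee_pos'],s['ee_rot'],s['gripper_width'],s['time_s'])
for n in('scene','top'):
    f=grab(n); cv2.imwrite(f'pics/{n}0.png',f['img']); np.savez(f'{n}0.npz',W=cloud(f),img=f['img'])
    print(n,f['f'],f['cx'],f['cy'],-np.array(f['R']).T@np.array(f['t']).ravel(),(f['z_map']>0).mean())
E
```

```text
[148.6931975  554.93384652 213.12274266] [-1.79900623e+02 -1.27130852e-03  1.64999847e+02] 91.37067149923833 0.0
scene 465.0548335750104 314.36736519647286 197.33662000814488 [ 885.27438537 -590.11009499  741.98973675] 0.99605859375
top 515.7842139677091 317.2380789505898 199.72558454825835 [ 472.00607953   11.49478083 1417.95213122] 0.99598828125
```

View pics/scene0.png

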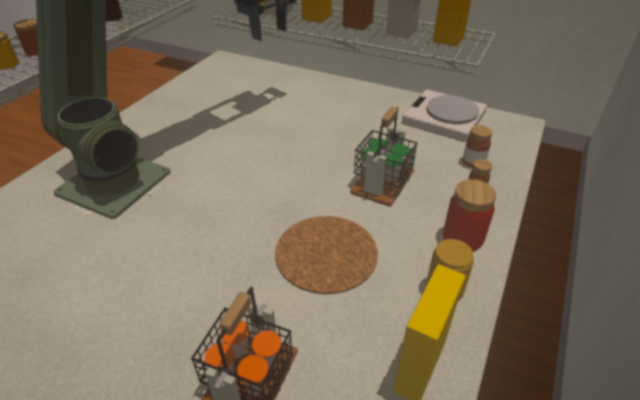

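View pics/top0.png

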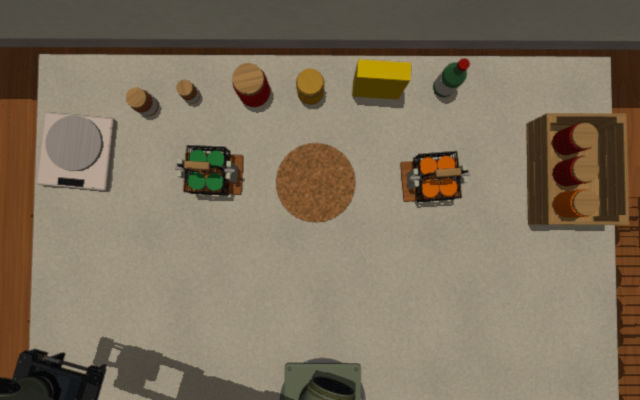

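The scene view shows the green basket at (387,150), the mat at (327,253) and the orange basket at (242,345). In the top view the green grip is near (197,165), the mat near (316,182) and the orange grip near (450,173).

```bash
python3 - <<'E'
from h import *
for n in('top','scene'):
    d=np.load(n+'0.npz'); W,img=d['W'],d['img']
    hsv=cv2.cvtColor(img,cv2.COLOR_BGR2HSV)
    print(n)
    H,S,V=[hsv[...,i].astype(int) for i in range(3)]
    wood=(H>5)&(H<25)&(S>70)
    for nm,sg in(('green',1),('orange',-1)):
        x,y,z=W[...,0],W[...,1],W[...,2]
        m=wood&(z>165)&(z<225)&(sg*y>130)&(sg*y<420)&(x>330)&(x<720)
        k,l,st,_=cv2.connectedComponentsWithStats(m.astype(np.uint8),connectivity=8)
        for i in range(1,k):
            if st[i,4]<25: continue
            v,u=np.nonzero(l==i); P=W[v,u]
            r=cv2.minAreaRect(P[:,:2].astype(np.float32))
            print(nm,st[i],'mean',P.mean(0).round(1),'z10/50/90',np.percentile(P[:,2],[10,50,90]).round(1),'rect',np.round(r[0],1),np.round(r[1],1),round(r[2],1))
    # uprights: white
    m=(S<60)&(V>70)&(W[...,2]>95)&(W[...,2]<135)
    k,l,st,_=cv2.connectedComponentsWithStats(m.astype(np.uint8))
    for i in range(1,k):
        if st[i,4]>15: P=W[l==i]; print('upr',st[i],P.mean(0).round(1),np.ptp(P,0).round(0))
    for nm,lo,hi in(('green lids',50,85),('orange lids',5,15)):
        m=(H>lo)&(H<hi)&(S>120)&(W[...,2]>75)&(W[...,2]<115)
        k,l,st,_=cv2.connectedComponentsWithStats(m.astype(np.uint8))
        for i in range(1,k):
            if st[i,4]>40: P=W[l==i]; print(nm,st[i],np.median(P,0).round(1))
    m=(H>4)&(H<25)&(S>70)&(W[...,2]>2)&(W[...,2]<14)&(np.abs(W[...,1])<150)&(W[...,0]>300)&(W[...,0]<750)
    k,l,st,_=cv2.connectedComponentsWithStats(cv2.morphologyEx(m.astype(np.uint8),cv2.MORPH_CLOSE,np.ones((5,5))))
    i=1+np.argmax(st[1:,4]); P=W[(l==i)&m]
    print('mat',cv2.minEnclosingCircle(P[:,:2].astype(np.float32)),np.median(P,0))
    # bases: height ~12
    for sg in(1,-1):
        m=(H>3)&(H<25)&(S>90)&(W[...,2]>6)&(W[...,2]<18)&(sg*W[...,1]>150)&(sg*W[...,1]<480)&(W[...,0]>350)&(W[...,0]<650)
        P=W[m]; print('base',sg,len(P),cv2.minAreaRect(P[:,:2].astype(np.float32)))
E
```

```text
top
green [182 161  29   9 206] mean [614.2 303.1 200.3] z10/50/90 [194.9 201.3 204.7] rect [615.  306.6] [68.5 17.1] 86.7
orange [425 167  37  10 236] mean [ 600.4 -288.1  198.9] z10/50/90 [191.3 200.5 204. ] rect [ 600.3 -284.5] [18.6 83.5] 5.9
upr [187 145  16   1  16] [676.5 331.1 110.7] [ 2. 38. 12.]
upr [211 146  16   3  17] [673.8 268.7 110.6] [ 4. 37. 19.]
upr [447 151  11   6  16] [ 661.4 -329.8  110.2] [14. 27. 10.]
upr [178 159   6   5  23] [634.7 363.9 122. ] [11. 11. 17.]
upr [224 161  11  18 103] [613.1 241.5 117.8] [44. 26. 32.]
upr [460 165   7   5  28] [ 622.2 -352.2  120.5] [12. 10. 26.]
upr [175 166   9  11  64] [610.1 368.  116.6] [26. 20. 24.]
upr [410 169  10  18 107] [ 595.2 -230.   116.2] [43. 24. 33.]
upr [461 172   9  11  60] [ 597.5 -356.7  116.2] [26. 22. 24.]
green lids [189 150  36  17 375] [647.9 294.2  96.2]
green lids [188 172  35  18 464] [585.8 307.   96.3]
orange lids [136  92  14  18  46] [792.1 466.5  80.2]
orange lids [417 156  40  18 448] [ 632.6 -284.    95.5]
orange lids [420 178  39  19 522] [ 572.7 -295.4   95.8]
orange lids [564 189  23  2
[... 1583 characters left out ...]
108.1] [33. 20. 16.]
upr [205 367  32  27 505] [ 608.1 -358.1  113. ] [52. 28. 29.]
green lids [388 146  21  15 152] [644.2 315.6  94.2]
orange lids [344   9  29  17 294] [ 219.3 1070.9   95.7]
orange lids [222 320  27  47 540] [ 581.  -287.6   94.5]
orange lids [ 237  330   46   55 1359] [ 631.9 -297.9   94.6]
orange lids [204 344  19  24 302] [ 566.9 -326.4   94.7]
mat ((591.2877197265625, 21.684003829956055), 111.70381164550781) [597.03079821  11.69327945   6.39744454]
base 1 395 ((604.33251953125, 284.6742858886719), (130.98020935058594, 91.32730102539062), 89.68318939208984)
base -1 542 ((601.2078247070312, -287.2261962890625), (149.13064575195312, 96.53286743164062), 89.58790588378906)
```

```bash
python3 - <<'E'
from h import *
T=np.load('top0.npz');S=np.load('scene0.npz')
for n,d in(('top',T),('scene',S)):
    W=d['W'];h=cv2.cvtColor(d['img'],cv2.COLOR_BGR2HSV)
    m=(h[...,0]>5)&(h[...,0]<25)&(h[...,1]>70)&(W[...,2]>195)&(W[...,2]<208)&(W[...,1]>240)&(W[...,1]<370)&(W[...,0]>580)&(W[...,0]<650)
    P=W[m][:,:2]; c=np.median(P,0); w=np.linalg.eigh(np.cov(P.T))[1][:,1]
    print(n,len(P),c,P.mean(0),'y range',np.percentile(P[:,1],[1,99]),'yaw',np.degrees(np.arctan(-w[0]/w[1])),np.percentile(W[m][:,2],[5,50,95]))
    # uprights tops
    for y0 in(242,366):
        m=(h[...,1]<70)&(W[...,2]>117)&(W[...,2]<128)&(abs(W[...,1]-y0)<16)&(abs(W[...,0]-612)<40)
        P=W[m]; print('  upr',len(P), P.mean(0).round(1), P.min(0).round(1),P.max(0).round(1)) if len(P) else print('none')
E
```

```text
top 183 [614.66301425 304.80479994] [614.82988171 304.03914406] y range [273.90226022 333.50152984] yaw -2.410141725042476 [197.65035858 201.6388841  206.03396875]
  upr 74 [612.9 244.2 122.2] [591.3 228.3 117.1] [634.8 256.  128. ]
  upr 56 [615.1 364.5 121.9] [596.1 351.1 117. ] [638.7 377.4 127.8]
scene 126 [616.28721383 296.4161462 ] [616.44911577 297.82303626] y range [270.46701953 330.30401359] yaw -3.2257211481367216 [196.06697173 199.40329341 201.25049412]
  upr 76 [613.  242.8 120.7] [590.6 232.1 117.1] [634.9 256.6 127.1]
  upr 52 [619.6 361.5 120.4] [596.7 350.1 117.1] [639.7 369.7 124. ]
```

Request:
{"op": "arm_command", "data": {
  "rows": [
    {"delta_pos": [0,0,-40],"roll": 1,"jaw": 100},
    {"delta_pos": [0,0,-80],"roll": 2,"jaw": 100},
    {"delta_pos": [0,0,-110],"roll": 3.4,"jaw": 100},
    {"delta_pos": [0,0,-110],"roll": 4.8,"jaw": 100},
    {"delta_pos": [0,0,-110],"roll": 6.2,"jaw": 100},
    {"delta_pos": [0,0,-110],"roll": 7.6,"jaw": 100},
    {"delta_pos": [0,0,-110],"roll": 9,"jaw": 100},
    {"delta_pos": [0,0,-110],"roll": 10.4,"jaw": 100},
    {"delta_pos": [0,0,-110],"roll": 11.8,"jaw": 100},
    {"delta_pos": [0,0,-110],"roll": 13.2,"jaw": 100},
    {"delta_pos": [0,0,-110],"roll": 14.6,"jaw": 100},
    {"delta_pos": [0,0,-110],"roll": 15,"jaw": 100},
    {"delta_pos": [0,0,-110],"roll": 15,"jaw": 100},
    {"delta_pos": [0,0,-110],"roll": 15,"jaw": 100}
  ]
}}

```text
time_s: 1.27
ee_pos: [148.8, 555.3, 323.6]
ee_rot: [-180.0, 0.0, 90.1]
force: [-0.5, 0.2, -0.2]
gripper_width: 91.1
gripper_force: 0.0
```

Request:
{"op": "arm_command", "data": {
  "rows": [
    {"delta_pos": [-5,9,0],"roll": 0,"jaw": 100},
    {"delta_pos": [-18,33,0],"roll": 0.1,"jaw": 100},
    {"delta_pos": [-35,65,0],"roll": 0.2,"jaw": 100},
    {"delta_pos": [-52,96,0],"roll": 0.3,"jaw": 100},
    {"delta_pos": [-69,128,0],"roll": 0.4,"jaw": 100},
    {"delta_pos": [-86,159,0],"roll": 0.5,"jaw": 100},
    {"delta_pos": [-103,190,0],"roll": 0.5,"jaw": 100},
    {"delta_pos": [-120,222,0],"roll": 0.5,"jaw": 100},
    {"delta_pos": [-137,253,0],"roll": 0.5,"jaw": 100},
    {"delta_pos": [-154,285,0],"roll": 0.5,"jaw": 100},
    {"delta_pos": [-171,316,0],"roll": 0.5,"jaw": 100},
    {"delta_pos": [-188,348,0],"roll": 0.5,"jaw": 100},
    {"delta_pos": [-205,379,0],"roll": 0.5,"jaw": 100},
    {"delta_pos": [-222,411,0],"roll": 0.5,"jaw": 100},
    {"delta_pos": [-238,440,0],"roll": 0.5,"jaw": 100},
    {"delta_pos": [-248,458,0],"roll": 0.5,"jaw": 100},
    {"delta_pos": [-252,466,0],"roll": 0.5,"jaw": 100},
    {"delta_pos": [-252,466,0],"roll": 0.5,"jaw": 100},
    {"delta_pos": [-252,466,0],"roll": 0.5,"jaw": 100}
  ]
}}

```text
time_s: 2.85
ee_pos: [614.3, 303.4, 323.7]
ee_rot: [-179.9, -0.0, 87.5]
force: [0.1, 0.7, -0.8]
gripper_width: 91.3
gripper_force: 0.0
```

```bash
python3 - <<'E'
from h import *
f=grab('scene');W=cloud(f);h=cv2.cvtColor(f['img'],cv2.COLOR_BGR2HSV)
m=(h[...,0]>5)&(h[...,0]<25)&(h[...,1]>70)&(W[...,2]>195)&(W[...,2]<208)&(W[...,1]>240)&(W[...,1]<370)&(W[...,0]>580)&(W[...,0]<650)
P=W[m];print(len(P),P.mean(0),np.percentile(P[:,1],[1,99]),np.percentile(P[:,0],[1,99]))
cv2.imwrite('pics/s1.png',cv2.resize(f['img'][0:230,290:500],None,fx=3,fy=2.6))
E
```

```text
120 [616.88847382 298.56807361 199.3288426 ] [272.44925844 329.39935573] [608.259969   624.66753371]
```

View pics/s1.png

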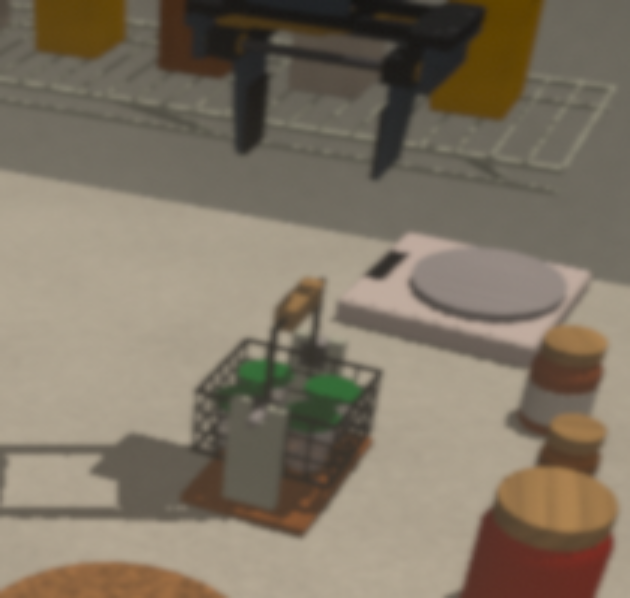

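The open jaws stand above the grip (crop (300,300)), one on each side, and the basket hangs still.

Request:
{"op": "arm_command", "data": {
  "rows": [
    {"delta_pos": [0,0.5,10],"roll": 0,"jaw": 100},
    {"delta_pos": [0,1,30],"roll": 0,"jaw": 100},
    {"delta_pos": [0,1,55],"roll": 0,"jaw": 100},
    {"delta_pos": [0,1,80],"roll": 0,"jaw": 100},
    {"delta_pos": [0,1,100],"roll": 0,"jaw": 100},
    {"delta_pos": [0,1,120],"roll": 0,"jaw": 100},
    {"delta_pos": [0,1,135],"roll": 0,"jaw": 100},
    {"delta_pos": [0,1,146],"roll": 0,"jaw": 100},
    {"delta_pos": [0,1,152],"roll": 0,"jaw": 100},
    {"delta_pos": [0,1,152],"roll": 0,"jaw": 100},
    {"delta_pos": [0,1,152],"roll": 0,"jaw": 100}
  ]
}}

```text
time_s: 3.82
ee_pos: [615.7, 303.8, 172.5]
ee_rot: [180.0, -0.0, 87.5]
force: [0.6, 0.4, 0.2]
gripper_width: 91.5
gripper_force: 0.0
```

Request:
{"op": "arm_command", "data": {
  "rows": [
    {"delta_pos": [0,0,0],"roll": 0,"jaw": 80},
    {"delta_pos": [0,0,0],"roll": 0,"jaw": 70},
    {"delta_pos": [0,0,0],"roll": 0,"jaw": 60},
    {"delta_pos": [0,0,0],"roll": 0,"jaw": 50},
    {"delta_pos": [0,0,0],"roll": 0,"jaw": 42},
    {"delta_pos": [0,0,0],"roll": 0,"jaw": 36},
    {"delta_pos": [0,0,0],"roll": 0,"jaw": 32},
    {"delta_pos": [0,0,0],"roll": 0,"jaw": 29},
    {"delta_pos": [0,0,0],"roll": 0,"jaw": 26},
    {"delta_pos": [0,0,0],"roll": 0,"jaw": 24},
    {"delta_pos": [0,0,0],"roll": 0,"jaw": 22},
    {"delta_pos": [0,0,0],"roll": 0,"jaw": 20},
    {"delta_pos": [0,0,0],"roll": 0,"jaw": 18},
    {"delta_pos": [0,0,0],"roll": 0,"jaw": 15},
    {"delta_pos": [0,0,0],"roll": 0,"jaw": 10},
    {"delta_pos": [0,0,0],"roll": 0,"jaw": 0},
    {"delta_pos": [0,0,0],"roll": 0,"jaw": 0}
  ],
  "squeeze": 8
}}

```text
time_s: 5.23
ee_pos: [615.7, 303.4, 171.9]
ee_rot: [-180.0, -0.0, 87.5]
force: [-0.1, 0.2, 0.6]
gripper_width: 18.1
gripper_force: 8.0
```

Width 18.1 mm fits the grip. Firm up the squeeze, then lift slowly.

Request:
{"op": "arm_command", "data": {
  "rows": [
    {"delta_pos": [0,0,0],"roll": 0,"jaw": 0},
    {"delta_pos": [0,0,0],"roll": 0,"jaw": 0},
    {"delta_pos": [0,0,0],"roll": 0,"jaw": 0},
    {"delta_pos": [0,0,-1],"roll": 0,"jaw": 0},
    {"delta_pos": [0,0,-3],"roll": 0,"jaw": 0},
    {"delta_pos": [0,0,-6],"roll": 0,"jaw": 0},
    {"delta_pos": [0,0,-9],"roll": 0,"jaw": 0},
    {"delta_pos": [0,0,-12],"roll": 0,"jaw": 0},
    {"delta_pos": [0,0,-15],"roll": 0,"jaw": 0},
    {"delta_pos": [0,0,-18],"roll": 0,"jaw": 0},
    {"delta_pos": [0,0,-22],"roll": 0,"jaw": 0},
    {"delta_pos": [0,0,-27],"roll": 0,"jaw": 0},
    {"delta_pos": [0,0,-32],"roll": 0,"jaw": 0},
    {"delta_pos": [0,0,-36],"roll": 0,"jaw": 0},
    {"delta_pos": [0,0,-39],"roll": 0,"jaw": 0},
    {"delta_pos": [0,0,-40],"roll": 0,"jaw": 0},
    {"delta_pos": [0,0,-40],"roll": 0,"jaw": 0}
  ],
  "squeeze": 40
}}

```text
time_s: 6.65
ee_pos: [616.0, 303.5, 212.4]
ee_rot: [180.0, -0.0, 87.5]
force: [0.3, 0.5, -6.7]
gripper_width: 17.5
gripper_force: 40.0
```

```bash
python3 - <<'E'
from h import *
f=grab('scene')
cv2.imwrite('pics/s2.png',cv2.resize(f['img'][0:230,290:500],None,fx=3,fy=2.6))
E
```

```text
(no output)
```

View pics/s2.png

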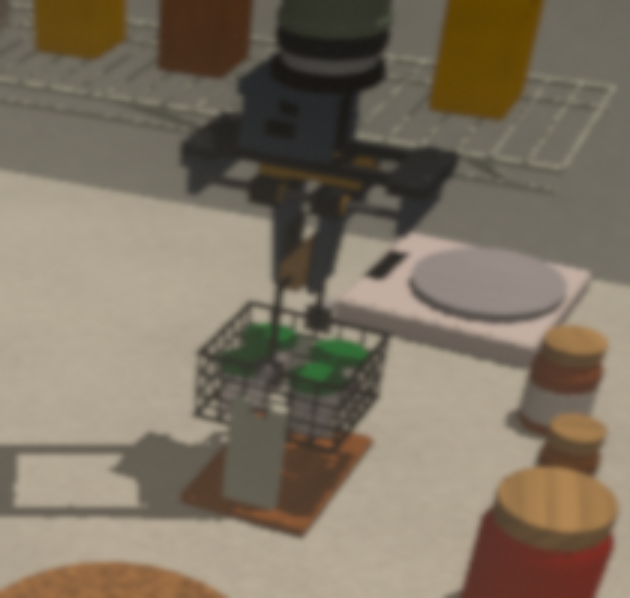

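The basket is clear of the notches (crop (290,380)), level and firmly held.

Request:
{"op": "arm_command", "data": {
  "rows": [
    {"delta_pos": [0,0,-3],"roll": 0,"jaw": 0},
    {"delta_pos": [0,0,-9],"roll": 0,"jaw": 0},
    {"delta_pos": [0,0,-17],"roll": 0,"jaw": 0},
    {"delta_pos": [0,0,-25],"roll": 0,"jaw": 0},
    {"delta_pos": [0,0,-33],"roll": 0,"jaw": 0},
    {"delta_pos": [0,0,-41],"roll": 0,"jaw": 0},
    {"delta_pos": [0,0,-49],"roll": 0,"jaw": 0},
    {"delta_pos": [0,0,-57],"roll": 0,"jaw": 0},
    {"delta_pos": [0,0,-64],"roll": 0,"jaw": 0},
    {"delta_pos": [0,0,-69],"roll": 0,"jaw": 0},
    {"delta_pos": [0,0,-71],"roll": 0,"jaw": 0},
    {"delta_pos": [0,0,-71],"roll": 0,"jaw": 0}
  ]
}}

```text
time_s: 7.7
ee_pos: [616.0, 303.5, 283.6]
ee_rot: [179.9, -0.0, 87.5]
force: [-0.1, 0.7, -6.0]
gripper_width: 17.4
gripper_force: 40.0
```

Request:
{"op": "arm_command", "data": {
  "rows": [
    {"delta_pos": [-2,0,0],"roll": 0,"jaw": 0},
    {"delta_pos": [-7,-0.3,0],"roll": 0,"jaw": 0},
    {"delta_pos": [-16,-0.7,0],"roll": 0,"jaw": 0},
    {"delta_pos": [-29,-1.2,0],"roll": 0,"jaw": 0},
    {"delta_pos": [-45,-1.9,0],"roll": 0,"jaw": 0},
    {"delta_pos": [-64,-2.7,0],"roll": 0,"jaw": 0},
    {"delta_pos": [-84,-3.5,0],"roll": 0,"jaw": 0},
    {"delta_pos": [-105,-4.4,0],"roll": 0,"jaw": 0},
    {"delta_pos": [-126,-5.2,0],"roll": 0,"jaw": 0},
    {"delta_pos": [-147,-6.1,0],"roll": 0,"jaw": 0},
    {"delta_pos": [-168,-7,0],"roll": 0,"jaw": 0},
    {"delta_pos": [-189,-7.8,0],"roll": 0,"jaw": 0},
    {"delta_pos": [-209,-8.7,0],"roll": 0,"jaw": 0},
    {"delta_pos": [-228,-9.5,0],"roll": 0,"jaw": 0},
    {"delta_pos": [-245,-10.2,0],"roll": 0,"jaw": 0},
    {"delta_pos": [-259,-10.8,0],"roll": 0,"jaw": 0},
    {"delta_pos": [-270,-11.2,0],"roll": 0,"jaw": 0},
    {"delta_pos": [-277,-11.5,0],"roll": 0,"jaw": 0},
    {"delta_pos": [-281,-11.7,0],"roll": 0,"jaw": 0},
    {"delta_pos": [-282,-11.7,0],"roll": 0,"jaw": 0}
  ]
}}

```text
time_s: 9.37
ee_pos: [591.7, 21.6, 283.0]
ee_rot: [180.0, -0.0, 87.5]
force: [-0.7, -0.8, -6.4]
gripper_width: 17.8
gripper_force: 40.0
```

Request:
{"op": "arm_command", "data": {
  "rows": [
    {"delta_pos": [0,0,3],"roll": 0,"jaw": 0},
    {"delta_pos": [0,0,10],"roll": 0,"jaw": 0},
    {"delta_pos": [0,0,20],"roll": 0,"jaw": 0},
    {"delta_pos": [0,0,31],"roll": 0,"jaw": 0},
    {"delta_pos": [0,0,42],"roll": 0,"jaw": 0},
    {"delta_pos": [0,0,53],"roll": 0,"jaw": 0},
    {"delta_pos": [0,0,64],"roll": 0,"jaw": 0},
    {"delta_pos": [0,0,75],"roll": 0,"jaw": 0},
    {"delta_pos": [0,0,86],"roll": 0,"jaw": 0},
    {"delta_pos": [0,0,97],"roll": 0,"jaw": 0},
    {"delta_pos": [0,0,107],"roll": 0,"jaw": 0},
    {"delta_pos": [0,0,116],"roll": 0,"jaw": 0},
    {"delta_pos": [0,0,123],"roll": 0,"jaw": 0},
    {"delta_pos": [0,0,128],"roll": 0,"jaw": 0},
    {"delta_pos": [0,0,132],"roll": 0,"jaw": 0},
    {"delta_pos": [0,0,135],"roll": 0,"jaw": 0},
    {"delta_pos": [0,0,137],"roll": 0,"jaw": 0},
    {"delta_pos": [0,0,138],"roll": 0,"jaw": 0},
    {"delta_pos": [0,0,139],"roll": 0,"jaw": 0},
    {"delta_pos": [0,0,139],"roll": 0,"jaw": 0}
  ]
}}

```text
time_s: 11.03
ee_pos: [591.9, 22.2, 144.1]
ee_rot: [180.0, -0.0, 87.5]
force: [-0.4, 0.8, -6.0]
gripper_width: 17.8
gripper_force: 40.0
```

Request:
{"op": "arm_command", "data": {
  "rows": [
    {"delta_pos": [0,0,0.5],"roll": 0,"jaw": 0},
    {"delta_pos": [0,0,1],"roll": 0,"jaw": 0},
    {"delta_pos": [0,0,1.5],"roll": 0,"jaw": 0},
    {"delta_pos": [0,0,2],"roll": 0,"jaw": 0},
    {"delta_pos": [0,0,2.5],"roll": 0,"jaw": 0},
    {"delta_pos": [0,0,3],"roll": 0,"jaw": 0},
    {"delta_pos": [0,0,3],"roll": 0,"jaw": 0},
    {"delta_pos": [0,0,3],"roll": 0,"jaw": 0}
  ]
}}

```text
time_s: 11.7
ee_pos: [591.8, 22.2, 140.9]
ee_rot: [-180.0, -0.0, 87.5]
force: [-0.0, -0.3, -5.3]
gripper_width: 17.6
gripper_force: 40.0
```

```bash
python3 - <<'E'
from h import *
f=grab('scene')
cv2.imwrite('pics/s3.png',cv2.resize(f['img'][100:310,220:430],None,fx=2.8,fy=2.8))
E
```

```text
(no output)
```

View pics/s3.png

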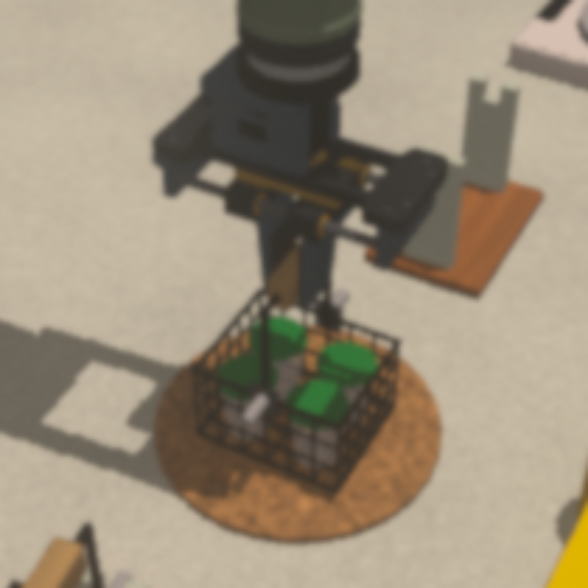

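The basket is centred over the mat (crop (297,420)), level and just above contact. I'll creep down until the force drops.

Request:
{"op": "arm_command", "data": {
  "rows": [
    {"delta_pos": [0,0,0.5],"roll": 0,"jaw": 0},
    {"delta_pos": [0,0,1],"roll": 0,"jaw": 0},
    {"delta_pos": [0,0,1],"roll": 0,"jaw": 0},
    {"delta_pos": [0,0,1],"roll": 0,"jaw": 0}
  ]
}}

```text
time_s: 12.08
ee_pos: [591.9, 22.2, 140.2]
ee_rot: [180.0, -0.0, 87.5]
force: [0.6, 0.2, -3.7]
gripper_width: 17.5
gripper_force: 40.0
```

Request:
{"op": "arm_command", "data": {
  "rows": [
    {"delta_pos": [0,0,0.5],"roll": 0,"jaw": 0},
    {"delta_pos": [0,0,0.7],"roll": 0,"jaw": 0},
    {"delta_pos": [0,0,0.7],"roll": 0,"jaw": 0},
    {"delta_pos": [0,0,0.7],"roll": 0,"jaw": 0}
  ]
}}

```text
time_s: 12.42
ee_pos: [591.9, 22.2, 140.1]
ee_rot: [180.0, -0.0, 87.5]
force: [-3.8, 0.0, 3.4]
gripper_width: 17.7
gripper_force: 40.0
```

Contact is made. I'll ease the squeeze, then open slowly.

Request:
{"op": "arm_command", "data": {
  "rows": [
    {"delta_pos": [0,0,0],"roll": 0,"jaw": 0},
    {"delta_pos": [0,0,0],"roll": 0,"jaw": 0},
    {"delta_pos": [0,0,0],"roll": 0,"jaw": 0},
    {"delta_pos": [0,0,0],"roll": 0,"jaw": 0}
  ],
  "squeeze": 4
}}

```text
time_s: 12.75
ee_pos: [591.7, 22.2, 139.9]
ee_rot: [180.0, -0.0, 87.5]
force: [-3.6, 0.1, 4.5]
gripper_width: 18.2
gripper_force: 4.0
```

Request:
{"op": "arm_command", "data": {
  "rows": [
    {"delta_pos": [0,0,0],"roll": 0,"jaw": 22},
    {"delta_pos": [0,0,0],"roll": 0,"jaw": 25},
    {"delta_pos": [0,0,0],"roll": 0,"jaw": 30},
    {"delta_pos": [0,0,0],"roll": 0,"jaw": 38},
    {"delta_pos": [0,0,0],"roll": 0,"jaw": 48},
    {"delta_pos": [0,0,0],"roll": 0,"jaw": 58},
    {"delta_pos": [0,0,0],"roll": 0,"jaw": 70},
    {"delta_pos": [0,0,0],"roll": 0,"jaw": 85},
    {"delta_pos": [0,0,0],"roll": 0,"jaw": 100},
    {"delta_pos": [0,0,0],"roll": 0,"jaw": 100},
    {"delta_pos": [0,0,0],"roll": 0,"jaw": 100}
  ]
}}

```text
time_s: 13.67
ee_pos: [591.8, 22.2, 139.2]
ee_rot: [180.0, -0.0, 87.5]
force: [-0.8, -0.5, -0.2]
gripper_width: 77.9
gripper_force: 0.0
```

Request:
{"op": "arm_command", "data": {
  "rows": [
    {"delta_pos": [0,0,-3],"roll": 0,"jaw": 100},
    {"delta_pos": [0,0,-10],"roll": 0,"jaw": 100},
    {"delta_pos": [0,0,-20],"roll": 0,"jaw": 100},
    {"delta_pos": [0,0,-32],"roll": 0,"jaw": 100},
    {"delta_pos": [0,0,-46],"roll": 0,"jaw": 100},
    {"delta_pos": [0,0,-62],"roll": 0,"jaw": 100},
    {"delta_pos": [0,0,-80],"roll": 0,"jaw": 100},
    {"delta_pos": [0,0,-100],"roll": 0,"jaw": 100},
    {"delta_pos": [0,0,-120],"roll": 0,"jaw": 100},
    {"delta_pos": [0,0,-138],"roll": 0,"jaw": 100},
    {"delta_pos": [0,0,-150],"roll": 0,"jaw": 100},
    {"delta_pos": [0,0,-155],"roll": 0,"jaw": 100},
    {"delta_pos": [0,0,-155],"roll": 0,"jaw": 100},
    {"delta_pos": [0,0,-155],"roll": 0,"jaw": 100}
  ]
}}

```text
time_s: 14.83
ee_pos: [591.6, 22.1, 294.3]
ee_rot: [180.0, -0.0, 87.5]
force: [-0.8, -0.4, 0.3]
gripper_width: 91.4
gripper_force: 0.0
```

```bash
python3 - <<'E'
from h import *
f=grab('scene');W=cloud(f);h=cv2.cvtColor(f['img'],cv2.COLOR_BGR2HSV)
m=(h[...,0]>5)&(h[...,0]<25)&(h[...,1]>70)&(W[...,2]>150)&(W[...,2]<180)&(abs(W[...,1]-22)<60)&(abs(W[...,0]-592)<50)
P=W[m];print(len(P),P.mean(0),np.percentile(P,[2,98],axis=0))
cv2.imwrite('pics/s4.png',f['img'])
E
```

```text
302 [594.57862612  16.26988153 164.18464227] [[584.68061699  -9.12987941 151.35389461]
 [601.64507996  48.35321998 170.0452187 ]]
```

View pics/s4.png

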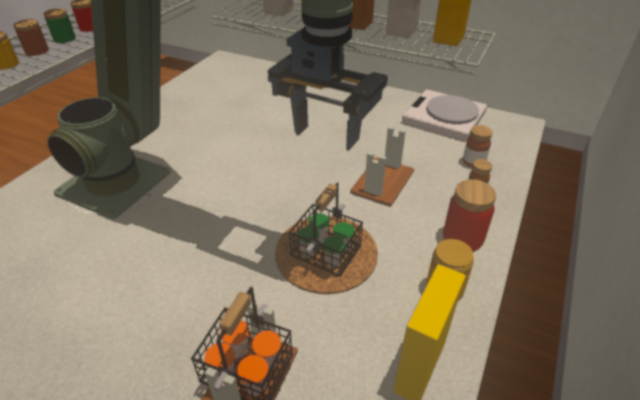

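The green basket stands upright in the middle of the mat (326,240). The gripper is clear above it, and the orange basket (242,345) hangs where it was.

```bash
python3 -c "
from workcell import env
print(env.job_done())"
```

```text
the job is handed in; nothing more can be done
None
```

The green-lidded basket was lifted straight off its stand, set down gently and released upright in the middle of the cork mat; the orange one was left hanging untouched, and the job is handed in (no verdict was returned).

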